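# Close the paste jar at the papier-mache table

## Robot

A 7-joint arm with a two-finger parallel gripper is mounted at the origin on the work surface. World frame = base frame: x ahead of the robot, y to its left, z up, the work surface at z = 0. Lengths are in mm, angles in rad, forces in N, time in s.
With the tool pointing down it reaches from about 350 to 775 mm from the base axis. Payload 3.1 kg.
Tool frame: the origin (TCP) lies on the centre line of the jaws, within the pads' length; the fingertips stand 8 mm ahead of it and the grasp point (between the pads) lies 11 mm behind it (robot.tip_extent is the distance from the TCP to the fingertips, in mm); z points along the fingers, y is the direction in which the jaws open and shut (so a half turn about z gives the same grasp; the last joint's range is limited). The gripper opens to 85 mm and grips with 20 to 120 N. Pads are 22 mm wide; open, the fingers measure 114 mm over their backs; the gripper's body (76 mm by 85 mm) begins 54 mm behind the grasp point. The pads swing forward as they close: fully open they stand 13 mm farther back than shut.
Start: joints at [-1.167, 0.311, 0.014, 1.512, -0.004, 1.319, -0.027], TCP at [237.125, 496.275, 239.304] pointing down, gripper open.
Joint ranges: [-2.7, 2.7], [-0.3, 1.91], [-1.27, 1.3], [0.12, 2.57], [-1.44, 4.58], [0.2, 2.03], [-3.05, 3.05]. Speed limits (rad/s): [2.79, 2.79, 3.14, 3.14, 3.14, 3.14, 3.14].

## Interface

Orientations are given as a unit quaternion [w, x, y, z].
In Python, from cell import robot, vision gives the robot as it stands. The module is installed in compiled form; this text tells all that it offers.
- The arm moves only by the shell command python3 -m inch 'ROWS' [FORCE]. ROWS is JSON, a list of rows, each an object with "hand": the closure in counts, from 0 (fully open) to 255 (shut); "xyz": the shift along the tool's x, y, z in units of 30 mm (1.0 is 30 mm), a list of three; "roll": the turn about the tool's z in units of 5 degrees (1.0 is 5 degrees). In form: [{"hand": hand, "xyz": [tx, ty, tz], "roll": roll}, ...]. A call has 1 to 12 rows; each row is the pose to reach, as a shift and turn from the pose commanded when the call began, along the tool's axes at that moment; what a row does not reach only later rows make up. A row lasts 1/12 s, in which the tool goes at most 41.7 mm and 7.16 degrees, less where a joint would pass 70% of its speed; a pose out of reach is approached as far as the arm can. A call with a gripper value outside its range is refused whole. The fingers move at their own pace and stop on an object; FORCE is the grip in N (left out, the last holds). Time passes only in rows, so rows that repeat a pose let the fingers close. It gives the time, the measured TCP pose, the force and the opening at its end, in the units of the state.
- robot.get_state(): the state, without advancing time (a new reading comes with each control period).
- vision.grab_frame(name): name is "side" or "top" or "wrist"; returns the picture (420x560x3 uint8, red, green, blue); there is no depth.
- vision.camera_model(name): a dict with "fovy" (degrees; the focal length in pixels is half the picture's height over the tangent of half this angle, whatever the lens; pixels are square), "cx", "cy" (the principal point, pixels), "R" (3x3) and "t" (3): a world point X has camera coordinates R X + t. Camera axes: x right, y down, z forward; pixel columns grow to the right and rows downward; lengths in mm; the calibration is good to about 2 mm. A picture is of the moment at which its call begins: read the wrist's pose just before it. camera_model takes no time and is no camera call; for the wrist camera it gives the pose at the moment of the call.
- robot.close_job(): hands the job in, once; it reports no verdict.
The state is a dict: "t": time; "joint_positions": joint angles; "joint_velocities": joint speeds; "effort": joint torques, N m; "eef_pos": TCP position; "tool_rot": TCP orientation; "contact_force": force on the tool from outside, world axes, zero at the start; "torque": the same for the moment, N m; "finger_gap": finger opening in mm.
Only numpy, scipy, OpenCV 4.12 (cv2) and the standard library are available. Lean on these libraries where they do the work, as an engineer would, in place of code of your own. Each camera call takes 0.05 s, during which the arm holds its last target. There are 200 camera calls.

## Task

The orange lid is only sitting loose on top of the paste jar's thread. Without lifting it off the jar, turn it backwards (counter-clockwise seen from above) until you feel the thread drop into place, then screw it down clockwise until it sits flat on the rim and is snug. Press and tighten gently, never force it, leave the other things on the table where they are, and let go of the lid at the end.

Things in the scene. Friction and masses are not known exactly. Their poses are not given: they have to be found in the camera images.
- jar: White straight paste jar with a yellow band, 56 mm across, standing fast (cannot move or turn) in a wooden pot holder 120 x 120 x 28 mm fixed to the table. Origin: centre of the holder's underside, on the table and the jar's axis; z up. The shoulder is 89 mm up. Neck under the lid: right-hand thread, three equal starts, 6 mm between ridges, 18 mm per turn; where they begin is unmarked, to be felt.
- rim (a point): Centre of the jar's flat rim, 105 mm above the jar's origin, hidden inside the lid. With the lid fully screwed down, the lid's origin is 14 mm below this point and its top 9 mm above it.
- lid: Loose orange round screw lid, ribbed edge, 60 mm across, 23 mm high, about 45 g. Origin: centre of its underside (skirt's lower edge); z up. Inside 14 mm deep, with three lugs that run under the neck's ridges; about 0.8 mm of sideways play. At the start it rests on top of the ridges, 5 to 8 mm above its closed height, turned 20 to 77 degrees past the place where the thread starts.
- lid_top (a point): Centre of the lid's top face, 23 mm above the lid's origin. Turned backwards the lid climbs 0.5 mm per 10 degrees; after 25 to 90 degrees it passes the ridges' ends and, lightly pressed (5 N), drops 5 mm. Then clockwise: it sinks 0.5 mm per 10 degrees for 60 to 70 degrees, then lies on the rim and turns easily for 20 to 35 more, then turns stiff within a few degrees: snug at 0.2 to 0.4 N m.
- lid_edge (a point): Unmarked point on the lid's ribbed edge, 30 mm from its axis along the lid's x, 18 mm above its underside; turns with the lid.
- mask: Half-made brown papier-mache animal mask, about 150 x 110 x 75 mm, light; bystander. Origin: centre of its underside.
- scissors: Scissors with green handles lying on the table, about 165 x 70 x 8 mm; bystander. Origin: near the pivot, on the table.
- tub: Small empty clear plastic bowl for paste, 90 mm across the rim, 50 mm high; bystander. Origin: centre of its underside.
There are look-alikes about, which are no part of the job. Several things have the shape of the lid; the one meant has the colours described above. What is shaped like the jar but purple is not meant.

How it is judged:
By the outcome, as a careful person would: the job done as asked, in the order asked, and still so for the second after the job is handed in, with the robot touching nothing.
It also fails if it takes over 54 s, if anything falls off the work surface, if the arm or the gripper's body presses on something with over 40 N, if the wrist force passes 120 N, or if a joint passes its speed limit or range.

## Working session

There is one attempt and no reset: what is moved stays moved. The work goes in short steps, Python scripts to look and compute and a shell command to move; the robot and the scene stay as the last step left them, time stands still between calls to the robot, and variables do not carry over. Pictures are saved under pics/ and viewed, about 8 in all and at most 12, crops included, and the job is handed in when it is done.

```bash
mkdir -p pics; cat > h.py <<'E'
import numpy as np, cv2
from cell import robot, vision
def ray(m,u,v):
    f=210/np.tan(np.radians(m["fovy"])/2)
    R=np.array(m["R"]);t=np.array(m["t"])
    d=R.T@np.array([(u-m["cx"])/f,(v-m["cy"])/f,1]);return -R.T@t,d
def atz(m,u,v,z):
    c,d=ray(m,u,v);return c+d*(z-c[2])/d[2]
def proj(m,X):
    f=210/np.tan(np.radians(m["fovy"])/2)
    p=np.array(m["R"])@np.array(X)+np.array(m["t"]);return m["cx"]+f*p[0]/p[2],m["cy"]+f*p[1]/p[2]
E
python3 - <<'E'
from h import *
ims=[]
for n in ["top","side"]:
    im=vision.grab_frame(n)[:,:,::-1]; cv2.imwrite(f"pics/{n}0.png",im)
    m=vision.camera_model(n);print(n,m)
s=robot.get_state();print({k:np.round(s[k],3) for k in s})
E
```

```text
top {'fovy': 53.74395516088808, 'cx': 280.86927765965197, 'cy': 210.13137848056684, 'R': array([[-0.02423902, -0.99952411,  0.01907947],
       [-0.99563292,  0.02241478, -0.09062374],
       [ 0.09015295, -0.02119278, -0.99570242]]), 't': array([  72.96332888,  618.56293723, 1081.46848276])}
side {'fovy': 45.961582166258175, 'cx': 278.89410180948386, 'cy': 209.666703434305, 'R': array([[-0.9944282 , -0.10325499,  0.02123596],
       [-0.07891584,  0.59561766, -0.7993822 ],
       [ 0.06989169, -0.79660405, -0.60044745]]), 't': array([ 596.2509057 ,   89.97136499, 1366.33269233])}
{'t': np.float64(0.1), 'joint_positions': array([-1.167,  0.312,  0.014,  1.513, -0.004,  1.319, -0.027]), 'joint_velocities': array([ 0.001, -0.002,  0.001, -0.003, -0.   ,  0.   ,  0.001]), 'effort': array([ 1.0000e-03, -3.8085e+01,  1.4700e-01, -2.3124e+01,  1.2000e-02,
        8.0000e-03, -0.0000e+00]), 'eef_pos': array([236.857, 495.674, 238.324]), 'tool_rot': array([-0.   ,  0.221,  0.975, -0.001]), 'contact_force': array([ 0.809, -0.773, -0.219]), 'torque': array([-0.008,  0.039,  0.01 ]), 'finger_gap': np.float64(85.204)}
```

View pics/top0.png

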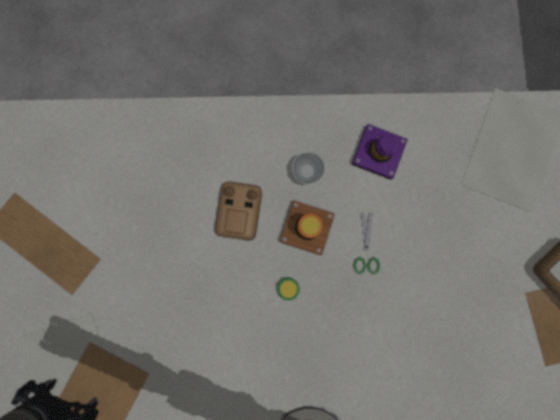

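View pics/side0.png

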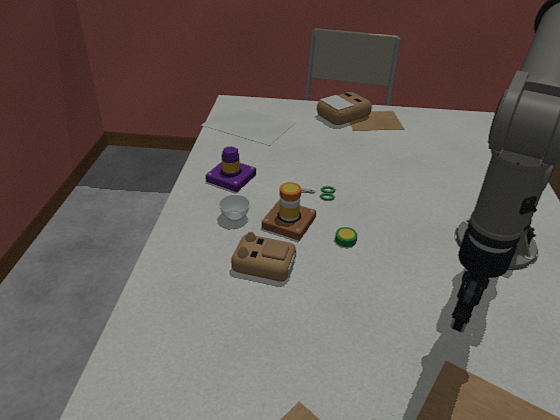

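The top view shows the orange lid at about (310,226) on the brown holder. The purple jar is at (380,150) and a green/yellow lid look-alike at (288,289). The side view shows the lid top at about (290,187).

```bash
python3 - <<'E'
from h import *
t=cv2.imread("pics/top0.png");s=cv2.imread("pics/side0.png")
a=cv2.resize(t[195:260,275:340],(390,390),interpolation=cv2.INTER_CUBIC);b=cv2.resize(s[170:235,257:322],(390,390),interpolation=cv2.INTER_CUBIC)
cv2.imwrite("pics/c1.png",np.hstack([a,b]))
T=vision.camera_model("top");S=vision.camera_model("side")
print(atz(T,310,226,120),atz(T,306.5,228,28),atz(S,290,187,120))
st=robot.get_state();print(vision.camera_model("wrist"))
E
```

```text
[571.14786994  -9.8479413  120.        ] [570.67052912  -8.69144583  28.        ] [573.57429282 -17.63435687 120.        ]
{'fovy': 62.97255408582055, 'cx': 279.5596146145907, 'cy': 207.50995274382078, 'R': array([[ 0.43049254,  0.90259255, -0.00168947],
       [ 0.85391154, -0.40666623,  0.32474245],
       [ 0.29242307, -0.14124186, -0.94580098]]), 't': array([-550.11631817,  -42.88877104,  380.94830114])}
```

View pics/c1.png

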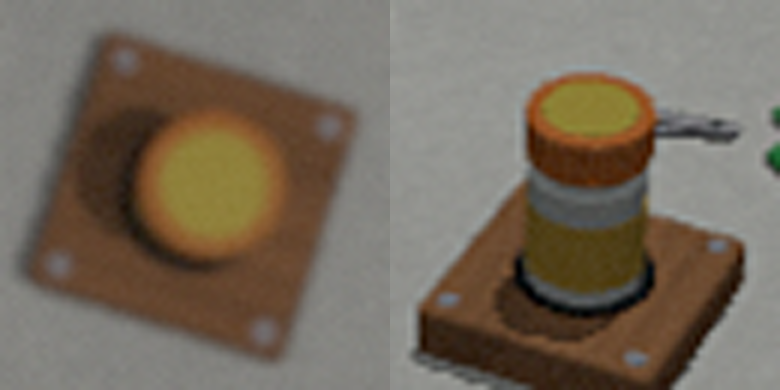

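```bash
python3 -m inch '[{"hand":0,"xyz":[-4,-2.4,0],"roll":3},{"hand":0,"xyz":[-8,-4.8,0],"roll":6},{"hand":0,"xyz":[-12,-7.2,0],"roll":9},{"hand":0,"xyz":[-17.3,-10.4,0],"roll":13},{"hand":0,"xyz":[-17.3,-10.4,0],"roll":13},{"hand":0,"xyz":[-17.3,-10.4,0],"roll":13},{"hand":0,"xyz":[-17.3,-10.4,0],"roll":13},{"hand":0,"xyz":[-17.3,-10.4,0],"roll":13},{"hand":0,"xyz":[-17.3,-10.4,0],"roll":13},{"hand":0,"xyz":[-17.3,-10.4,0],"roll":13},{"hand":0,"xyz":[-17.3,-10.4,0],"roll":13},{"hand":0,"xyz":[-17.3,-10.4,0],"roll":13}]' 25
```

```text
t: 1.1
eef_pos: [513.1, 77.4, 239.1]
tool_rot: [-0.0, 0.71, 0.704, -0.0]
contact_force: [0.6, 0.8, 0.7]
finger_gap: 85.5
```

```bash
python3 -m inch '[{"hand":0,"xyz":[-1.2,0.8,0.3],"roll":0},{"hand":0,"xyz":[-2.4,1.6,0.6],"roll":0},{"hand":0,"xyz":[-2.9,1.9,0.6],"roll":0},{"hand":0,"xyz":[-2.9,1.9,0.6],"roll":0},{"hand":0,"xyz":[-2.9,1.9,0.6],"roll":0},{"hand":0,"xyz":[-2.9,1.9,0.6],"roll":0}]'
cat > w.py <<'E'
import sys
from h import *
s=robot.get_state();m=vision.camera_model("wrist");im=vision.grab_frame("wrist")[:,:,::-1]
cv2.imwrite(sys.argv[1],im)
print({k:np.round(s[k],3) for k in ("eef_pos","tool_rot","joint_positions","contact_force","torque")})
np.save("m.npy",m,allow_pickle=True)
E
python3 w.py pics/w1.png
```

```text
t: 1.6
eef_pos: [568.5, -7.1, 220.8]
tool_rot: [-0.001, 0.71, 0.704, -0.0]
contact_force: [0.4, 0.5, 0.1]
finger_gap: 85.8
{'eef_pos': array([568.464,  -7.104, 220.808]), 'tool_rot': array([-0.001,  0.71 ,  0.704, -0.   ]), 'joint_positions': array([-0.392,  0.386,  0.522,  1.504, -0.197,  1.304,  0.141]), 'contact_force': array([0.443, 0.504, 0.063]), 'torque': array([0.051, 0.013, 0.017])}
```

View pics/w1.png

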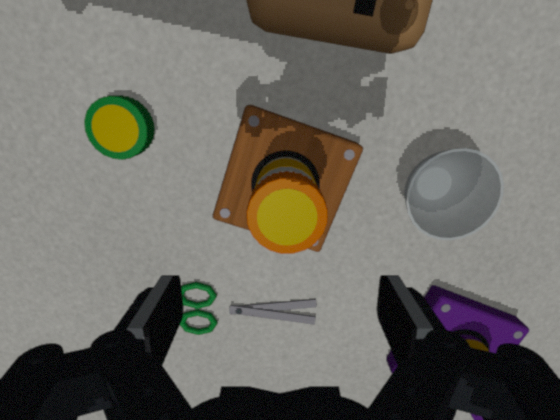

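The wrist view shows the lid's top face centred at about (287,215.5), with the fingers on either side in image left and right.

```bash
python3 - <<'E'
from h import *
m=np.load("m.npy",allow_pickle=True).item()
for z in (119,121,123): print(z,atz(m,287,215.5,z))
# best triangulation of three rays
o=[ray(m,287,215.5),ray(vision.camera_model("top"),310.2,225.7),ray(vision.camera_model("side"),290.5,187.8)]
A=0;b=0
for c,d in o:
    d=d/np.linalg.norm(d);P=np.eye(3)-np.outer(d,d);A=A+P;b=b+P@c
print(np.linalg.solve(A,b))
E
```

```text
119 [574.43099741  -9.81024142 119.        ]
121 [574.39068331  -9.07630846 121.        ]
123 [574.3503692   -8.34237551 123.        ]
[572.57890945  -9.47285273 122.63687032]
```

```bash
python3 -m inch '[{"hand":0,"xyz":[-0.08,0.18,1],"roll":0},{"hand":0,"xyz":[-0.08,0.18,2],"roll":0},{"hand":0,"xyz":[-0.08,0.18,2.7],"roll":0},{"hand":0,"xyz":[-0.08,0.18,3.2],"roll":0},{"hand":0,"xyz":[-0.08,0.18,3.5],"roll":0},{"hand":0,"xyz":[-0.08,0.18,3.7],"roll":0},{"hand":0,"xyz":[-0.08,0.18,3.8],"roll":0},{"hand":0,"xyz":[-0.08,0.18,3.8],"roll":0},{"hand":0,"xyz":[-0.08,0.18,3.8],"roll":0}]' 20
python3 w.py pics/w2.png
```

```text
t: 2.4
eef_pos: [575.1, -10.6, 108.3]
tool_rot: [0.001, 0.71, 0.704, 0.001]
contact_force: [0.4, -0.5, 0.4]
finger_gap: 85.2
{'eef_pos': array([575.065, -10.623, 108.345]), 'tool_rot': array([0.001, 0.71 , 0.704, 0.001]), 'joint_positions': array([-0.362,  0.495,  0.491,  1.643, -0.259,  1.067,  0.196]), 'contact_force': array([ 0.372, -0.525,  0.395]), 'torque': array([0.024, 0.008, 0.005])}
```

View pics/w2.png

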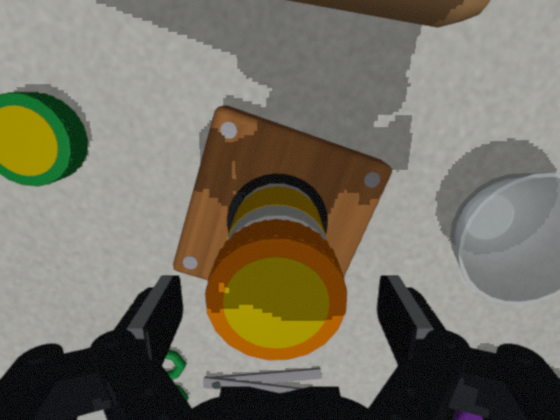

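The lid is midway between the fingers: its edges are at columns 207 and 346, the finger faces at 181 and 378. The top's centre is at about (276.5,303).

```bash
python3 - <<'E'
from h import *
m=np.load("m.npy",allow_pickle=True).item()
for z in (119,121,123): print(z,atz(m,276.5,303,z))
E
python3 -m inch '[{"hand":30,"xyz":[0,0,0],"roll":0},{"hand":50,"xyz":[0,0,0],"roll":0},{"hand":60,"xyz":[0,0,0],"roll":0},{"hand":60,"xyz":[0,0,0],"roll":0},{"hand":60,"xyz":[0,0,0],"roll":0}]' 20
```

```text
119 [574.27027884 -11.4855708  119.        ]
121 [574.29593004 -10.11461719 121.        ]
123 [574.32158124  -8.74366359 123.        ]
t: 2.87
eef_pos: [574.4, -10.9, 107.4]
tool_rot: [0.0, 0.71, 0.704, 0.0]
contact_force: [1.2, 0.4, -0.4]
finger_gap: 65.6
```

```bash
python3 -m inch '[{"hand":60,"xyz":[0.02,0,0.1],"roll":0},{"hand":68,"xyz":[0.02,0,0.13],"roll":0},{"hand":74,"xyz":[0.02,0,0.13],"roll":0},{"hand":80,"xyz":[0.02,0,0.13],"roll":0},{"hand":90,"xyz":[0.02,0,0.13],"roll":0},{"hand":100,"xyz":[0.02,0,0.13],"roll":0},{"hand":100,"xyz":[0.02,0,0.13],"roll":0},{"hand":100,"xyz":[0.02,0,0.13],"roll":0}]' 20
python3 -c "
from h import *
s=robot.get_state();print({k:np.round(s[k],3) for k in ('eef_pos','joint_positions','contact_force','torque')})"
```

```text
t: 3.53
eef_pos: [574.3, -10.3, 103.4]
tool_rot: [-0.0, 0.71, 0.704, -0.0]
contact_force: [0.2, -0.2, -0.2]
finger_gap: 59.1
{'eef_pos': array([574.268, -10.325, 103.359]), 'joint_positions': array([-0.361,  0.501,  0.489,  1.648, -0.262,  1.058,  0.197]), 'contact_force': array([ 0.151, -0.187, -0.24 ]), 'torque': array([-0.012, -0.036, -0.024])}
```

Gripped, with almost no side force. Next a small backward turn to learn the stiffness.

```bash
cat > s.py <<'E'
from h import *
s=robot.get_state();q=s['tool_rot'];R=2*np.degrees(np.arctan2(q[2],q[1]))
print('F',np.round(s['contact_force'],2),'T',np.round(s['torque'],3),'pos',np.round(s['eef_pos'],2),'yaw',round(R,2),'q7',round(s['joint_positions'][6],3),'gap',round(float(s['finger_gap']),1))
E
python3 s.py
python3 -m inch '[{"hand":100,"xyz":[0,0,0],"roll":-0.5},{"hand":100,"xyz":[0,0,0],"roll":-1},{"hand":100,"xyz":[0,0,0],"roll":-1.5},{"hand":100,"xyz":[0,0,0],"roll":-2},{"hand":100,"xyz":[0,0,0],"roll":-2}]' >/dev/null
python3 s.py
```

```text
F [ 0.15 -0.19 -0.24] T [-0.012 -0.036 -0.024] pos [574.27 -10.33 103.36] yaw 89.46 q7 0.197 gap 59.1
F [-1.31 -0.07  1.59] T [0.052 0.03  0.005] pos [574.3  -10.1  103.65] yaw 99.51 q7 0.353 gap 58.9
```

```bash

python3 -m inch '[{"hand":100,"xyz":[0,0,0.02],"roll":-0.5},{"hand":100,"xyz":[0,0,0.02],"roll":-1},{"hand":100,"xyz":[0,0,0.02],"roll":-1.5},{"hand":100,"xyz":[0,0,0.02],"roll":-2},{"hand":100,"xyz":[0,0,0.02],"roll":-2}]' >/dev/null
python3 s.py
python3 -m inch '[{"hand":100,"xyz":[0,0,-0.01],"roll":-0.5},{"hand":100,"xyz":[0,0,-0.01],"roll":-1},{"hand":100,"xyz":[0,0,-0.01],"roll":-1.5},{"hand":100,"xyz":[0,0,-0.01],"roll":-1.5}]' >/dev/null
python3 s.py
```

```text
F [-2.41 -0.02  4.95] T [0.115 0.547 0.034] pos [574.21  -9.77 103.94] yaw 109.49 q7 0.509 gap 58.9
F [-2.06  0.79  5.57] T [0.114 0.589 0.017] pos [574.1   -9.97 104.24] yaw 116.99 q7 0.626 gap 59.1
```

```bash

python3 -m inch '[{"hand":100,"xyz":[0,0,-0.01],"roll":-0.5},{"hand":100,"xyz":[0,0,-0.01],"roll":-1},{"hand":100,"xyz":[0,0,-0.01],"roll":-1.5},{"hand":100,"xyz":[0,0,-0.01],"roll":-1.5}]' >/dev/null
python3 s.py
python3 -m inch '[{"hand":100,"xyz":[0,0,-0.01],"roll":-0.5},{"hand":100,"xyz":[0,0,-0.01],"roll":-1},{"hand":100,"xyz":[0,0,-0.01],"roll":-1},{"hand":100,"xyz":[0,0,-0.01],"roll":-1}]' >/dev/null
python3 s.py
```

```text
F [-1.56  0.36  6.25] T [0.079 0.598 0.055] pos [574.06 -10.08 104.43] yaw 124.48 q7 0.743 gap 59.0
F [-1.66  0.3   3.36] T [0.042 0.463 0.042] pos [574.17 -10.38 104.  ] yaw 129.36 q7 0.82 gap 59.3
```

Force and height fell, so the lid may be at the thread start. I'll press lightly without turning.

```bash

python3 -m inch '[{"hand":100,"xyz":[0,0,0.02],"roll":0},{"hand":100,"xyz":[0,0,0.04],"roll":0},{"hand":100,"xyz":[0,0,0.04],"roll":0}]' >/dev/null
python3 s.py
```

```text
F [-1.4  -0.08  6.02] T [-0.054  0.623  0.063] pos [574.65 -10.92 103.38] yaw 129.38 q7 0.821 gap 58.9
```

```bash

python3 -m inch '[{"hand":100,"xyz":[0,0,0],"roll":-0.5},{"hand":100,"xyz":[0,0,0],"roll":-1},{"hand":100,"xyz":[0,0,0],"roll":-1},{"hand":100,"xyz":[0,0,0],"roll":-1}]' >/dev/null
python3 s.py
python3 w.py pics/w3.png >/dev/null
```

```text
F [-0.59 -0.03  0.11] T [-0.011  0.289  0.023] pos [573.97 -10.51 101.99] yaw 134.35 q7 0.899 gap 59.2
```

View pics/w3.png

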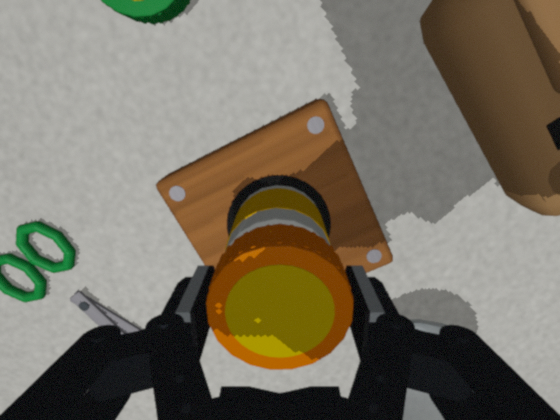

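The lid is held squarely (top centre at about (280,312)). The force is now zero, so it is dropping. I'll follow it down.

```bash

python3 -m inch '[{"hand":100,"xyz":[0,0,0.03],"roll":0},{"hand":100,"xyz":[0,0,0.06],"roll":0},{"hand":100,"xyz":[0,0,0.06],"roll":0}]' >/dev/null
python3 s.py
python3 -m inch '[{"hand":100,"xyz":[0,0,0.02],"roll":0},{"hand":100,"xyz":[0,0,0.04],"roll":0},{"hand":100,"xyz":[0,0,0.04],"roll":0}]' >/dev/null
python3 s.py
```

```text
F [-0.89 -0.63 -0.95] T [-0.068  0.308 -0.008] pos [574.06 -10.49 100.31] yaw 134.43 q7 0.9 gap 59.1
F [-1.84 -1.04  1.58] T [-0.094  0.48   0.009] pos [574.09 -10.45  99.47] yaw 134.45 q7 0.901 gap 59.3
```

```bash

python3 -m inch '[{"hand":100,"xyz":[0,0,0.02],"roll":0},{"hand":100,"xyz":[0,0,0.03],"roll":0},{"hand":100,"xyz":[0,0,0.03],"roll":0}]' >/dev/null
python3 s.py
python3 -m inch '[{"hand":100,"xyz":[0,0,0],"roll":0.5},{"hand":100,"xyz":[0,0,0],"roll":1},{"hand":100,"xyz":[0,0,0.01],"roll":1.5},{"hand":100,"xyz":[0,0,0.015],"roll":2},{"hand":100,"xyz":[0,0,0.015],"roll":2}]' >/dev/null
python3 s.py
```

```text
F [-4.6  -0.61  4.79] T [-0.146  0.83  -0.003] pos [574.18 -10.43  99.28] yaw 134.45 q7 0.901 gap 59.3
F [-4.2  -0.33  5.24] T [-0.304  0.944 -0.025] pos [574.12 -10.88  98.72] yaw 124.4 q7 0.744 gap 58.9
```

Dropped about 5 mm and stopped firmly at 4.8 N. Clockwise now sinks 0.56 mm per 10°, so the thread is engaged.

```bash

python3 -m inch '[{"hand":100,"xyz":[0,0,0],"roll":0.6},{"hand":100,"xyz":[0,0,0.005],"roll":1.2},{"hand":100,"xyz":[0,0,0.01],"roll":1.8},{"hand":100,"xyz":[0,0,0.015],"roll":2.4},{"hand":100,"xyz":[0,0,0.02],"roll":3},{"hand":100,"xyz":[0,0,0.025],"roll":3.6},{"hand":100,"xyz":[0,0,0.03],"roll":4},{"hand":100,"xyz":[0,0,0.03],"roll":4}]' >/dev/null
python3 s.py
python3 -m inch '[{"hand":100,"xyz":[0,0,0.005],"roll":0.6},{"hand":100,"xyz":[0,0,0.01],"roll":1.2},{"hand":100,"xyz":[0,0,0.015],"roll":1.8},{"hand":100,"xyz":[0,0,0.02],"roll":2.4},{"hand":100,"xyz":[0,0,0.025],"roll":3},{"hand":100,"xyz":[0,0,0.03],"roll":3.6},{"hand":100,"xyz":[0,0,0.033],"roll":4},{"hand":100,"xyz":[0,0,0.033],"roll":4}]' >/dev/null
python3 s.py
```

```text
F [-2.97 -0.13  4.71] T [-0.332  0.789 -0.008] pos [574.38 -10.77  97.65] yaw 104.47 q7 0.434 gap 58.9
F [-0.9  -0.64  0.8 ] T [-0.203  0.314 -0.008] pos [574.73 -10.15  96.03] yaw 84.53 q7 0.125 gap 58.9
```

```bash

python3 -m inch '[{"hand":100,"xyz":[0,0,0.015],"roll":0.6},{"hand":100,"xyz":[0,0,0.025],"roll":1.2},{"hand":100,"xyz":[0,0,0.035],"roll":1.8},{"hand":100,"xyz":[0,0,0.035],"roll":2},{"hand":100,"xyz":[0,0,0.035],"roll":2}]' >/dev/null
python3 s.py
python3 -m inch '[{"hand":100,"xyz":[0,0,0],"roll":0.6},{"hand":100,"xyz":[0,0,0],"roll":1.2},{"hand":100,"xyz":[0,0,0],"roll":1.8},{"hand":100,"xyz":[0,0,0],"roll":2},{"hand":100,"xyz":[0,0,0],"roll":2}]' >/dev/null
python3 s.py
```

```text
F [-2.93 -0.79  5.32] T [-0.299  0.692 -0.019] pos [574.85 -10.79  95.98] yaw 74.55 q7 -0.028 gap 59.1
F [-2.83 -0.78  5.16] T [-0.231  0.627  0.076] pos [574.94 -10.86  96.  ] yaw 64.54 q7 -0.182 gap 58.9
```

Resting on the rim: z is constant at 96.0 after about 60°.

```bash

python3 -m inch '[{"hand":100,"xyz":[0,0,0],"roll":0.5},{"hand":100,"xyz":[0,0,0],"roll":1},{"hand":100,"xyz":[0,0,0],"roll":1},{"hand":100,"xyz":[0,0,0],"roll":1}]' >/dev/null
python3 s.py
python3 -m inch '[{"hand":100,"xyz":[0,0,0],"roll":0.5},{"hand":100,"xyz":[0,0,0],"roll":1},{"hand":100,"xyz":[0,0,0],"roll":1},{"hand":100,"xyz":[0,0,0],"roll":1}]' >/dev/null
python3 s.py
python3 -m inch '[{"hand":100,"xyz":[0,0,0],"roll":0.3},{"hand":100,"xyz":[0,0,0],"roll":0.6},{"hand":100,"xyz":[0,0,0],"roll":0.6},{"hand":100,"xyz":[0,0,0],"roll":0.6}]' >/dev/null
python3 s.py
```

```text
F [-1.93 -1.49  5.32] T [-0.221  0.514  0.032] pos [575.15 -10.62  95.98] yaw 59.57 q7 -0.259 gap 59.1
F [-1.97 -0.76  4.81] T [-0.228  0.442 -0.004] pos [575.35 -10.48  96.  ] yaw 54.58 q7 -0.335 gap 59.0
F [-1.55 -0.62  5.67] T [-0.176  0.45   0.004] pos [575.39 -10.52  96.01] yaw 51.49 q7 -0.382 gap 59.3
```

```bash

for i in 1 2 3; do :; done
python3 -m inch '[{"hand":100,"xyz":[0,0,0],"roll":0.3},{"hand":100,"xyz":[0,0,0],"roll":0.6},{"hand":100,"xyz":[0,0,0],"roll":0.6},{"hand":100,"xyz":[0,0,0],"roll":0.6}]' 25 >/dev/null
python3 s.py
python3 -m inch '[{"hand":100,"xyz":[0,0,0],"roll":0.3},{"hand":100,"xyz":[0,0,0],"roll":0.6},{"hand":100,"xyz":[0,0,0],"roll":0.6},{"hand":100,"xyz":[0,0,0],"roll":0.6}]'  >/dev/null
python3 s.py
```

```text
F [-1.85 -0.7   5.47] T [-0.173  0.373  0.01 ] pos [575.44 -10.51  96.02] yaw 48.49 q7 -0.428 gap 59.2
F [-1.28 -1.2   5.39] T [-0.166  0.361  0.011] pos [575.55 -10.47  96.04] yaw 45.5 q7 -0.474 gap 58.9
```

```bash

python3 -m inch '[{"hand":100,"xyz":[0,0,0],"roll":0.3},{"hand":100,"xyz":[0,0,0],"roll":0.6},{"hand":100,"xyz":[0,0,0],"roll":0.6},{"hand":100,"xyz":[0,0,0],"roll":0.6}]' >/dev/null
python3 s.py
python3 -m inch '[{"hand":100,"xyz":[0,0,0],"roll":0.3},{"hand":100,"xyz":[0,0,0],"roll":0.5},{"hand":100,"xyz":[0,0,0],"roll":0.5},{"hand":100,"xyz":[0,0,0],"roll":0.5}]'  >/dev/null
python3 s.py
```

```text
F [-1.11 -1.34  6.21] T [-0.157  0.302 -0.004] pos [575.51 -10.48  96.04] yaw 42.5 q7 -0.52 gap 58.8
F [-1.49 -1.56  5.14] T [-0.191  0.413  0.004] pos [575.44 -10.57  96.05] yaw 40.0 q7 -0.558 gap 59.0
```

```bash

python3 -m inch '[{"hand":100,"xyz":[0,0,0],"roll":0.3},{"hand":100,"xyz":[0,0,0],"roll":0.5},{"hand":100,"xyz":[0,0,0],"roll":0.5},{"hand":100,"xyz":[0,0,0],"roll":0.5}]' >/dev/null
python3 s.py
python3 -m inch '[{"hand":100,"xyz":[0,0,0],"roll":0.3},{"hand":100,"xyz":[0,0,0],"roll":0.5},{"hand":100,"xyz":[0,0,0],"roll":0.5},{"hand":100,"xyz":[0,0,0],"roll":0.5}]'  >/dev/null
python3 s.py
```

```text
F [-1.24 -1.63  5.08] T [-0.218  0.448 -0.004] pos [575.26 -10.62  95.99] yaw 37.5 q7 -0.596 gap 58.6
F [-1.5  -1.27  6.83] T [-0.211  0.459  0.175] pos [575.19 -10.69  95.99] yaw 35.02 q7 -0.634 gap 58.6
```

Torque is now 0.175 N m, so it is stiffening. Small steps from here.

```bash

python3 -m inch '[{"hand":100,"xyz":[0,0,0],"roll":0.1},{"hand":100,"xyz":[0,0,0],"roll":0.2},{"hand":100,"xyz":[0,0,0],"roll":0.2}]' >/dev/null
python3 s.py
```

```text
F [-1.27 -2.17  5.78] T [-0.263  0.524  0.287] pos [575.14 -10.74  95.98] yaw 34.05 q7 -0.649 gap 58.8
```

0.29 N m is mid-range for snug. I'll ease the down force, open and retreat straight up.

```bash

python3 -m inch '[{"hand":100,"xyz":[0,0,-0.02],"roll":0},{"hand":60,"xyz":[0,0,-0.02],"roll":0},{"hand":20,"xyz":[0,0,-0.02],"roll":0},{"hand":0,"xyz":[0,0,-0.02],"roll":0},{"hand":0,"xyz":[0,0,-0.02],"roll":0},{"hand":0,"xyz":[0,0,-0.02],"roll":0}]'
python3 s.py
python3 -m inch '[{"hand":0,"xyz":[0,0,-0.3],"roll":0},{"hand":0,"xyz":[0,0,-1],"roll":0},{"hand":0,"xyz":[0,0,-2],"roll":0},{"hand":0,"xyz":[0,0,-3],"roll":0},{"hand":0,"xyz":[0,0,-4],"roll":0},{"hand":0,"xyz":[0,0,-4],"roll":0},{"hand":0,"xyz":[0,0,-4],"roll":0}]'
python3 w.py pics/w4.png
python3 - <<'E'
from h import *
s=vision.grab_frame("side")[:,:,::-1];cv2.imwrite("pics/side1.png",s)
o=cv2.imread("pics/side0.png")
f=lambda i:cv2.resize(i[170:235,257:322],(390,390),interpolation=cv2.INTER_CUBIC)
cv2.imwrite("pics/c2.png",np.hstack([f(o),f(s)]))
E
```

```text
t: 13.08
eef_pos: [574.4, -9.9, 95.6]
tool_rot: [-0.0, 0.956, 0.292, 0.0]
contact_force: [0.3, -0.8, 0.8]
finger_gap: 85.5
F [ 0.31 -0.75  0.8 ] T [-0.016 -0.009 -0.041] pos [574.35  -9.91  95.59] yaw 33.98 q7 -0.65 gap 85.5
t: 13.67
eef_pos: [575.8, -10.8, 218.6]
tool_rot: [0.001, 0.956, 0.292, 0.003]
contact_force: [-0.6, 0.9, -1.3]
finger_gap: 85.4
{'eef_pos': array([575.83 , -10.767, 218.632]), 'tool_rot': array([0.001, 0.956, 0.292, 0.003]), 'joint_positions': array([-0.549,  0.446,  0.777,  1.5  , -0.319,  1.32 , -0.721]), 'contact_force': array([-0.6  ,  0.885, -1.307]), 'torque': array([-0.011, -0.023, -0.011])}
```

View pics/w4.png

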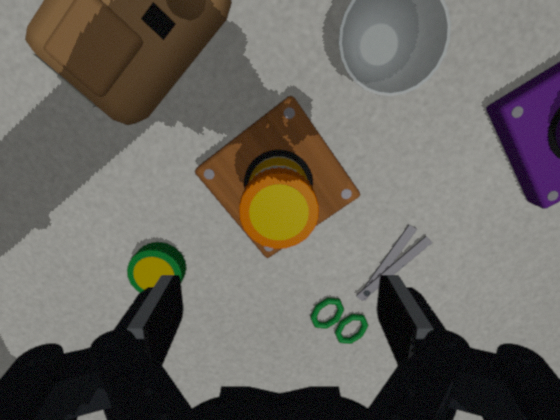

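View pics/c2.png

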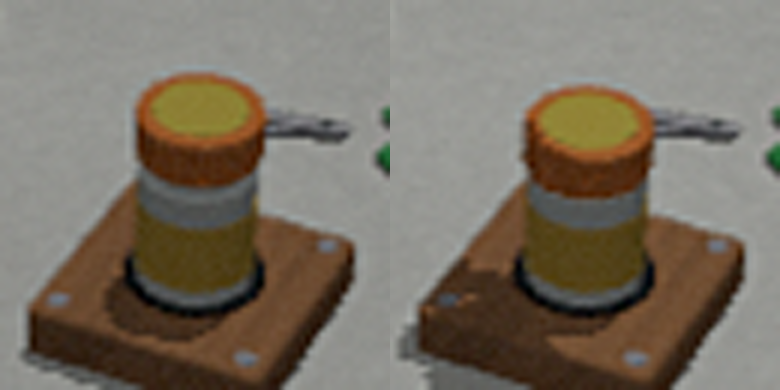

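The before/after side crops show the lid about 12 enlarged pixels lower (roughly 6 mm) and level. The wrist view shows the lid free at (279,210), and the scissors, tub and mask are where they were.

```bash
python3 -c "
from cell import robot
print(robot.close_job())"
```

```text
the job is handed in; nothing more can be done
None
```

The orange lid is screwed down, flat on the rim and snug. I let go of it and handed the job in at about 14 s of the 54 s allowed.

- **Backwards turn:** I gripped the lid at 20 N and turned it about 45° counter-clockwise while pressing at roughly 5 N. It climbed, then fell about 5 mm into the thread and stopped firmly at 4.8 N.
- **Screwing down:** I turned it about 100° clockwise, with the grip raised to 25 N for the last part. It sank until it lay on the rim at about 60°, turned easily for about 35–40° more, then stiffened. I stopped at 0.29 N m.
- **Forces:** The readings I took stayed below about 7 N vertically.

**Last checks:** The side pictures show the lid level and about 6 mm lower than at the start. The gripper is open and about 120 mm higher than where it held the lid. The mask, scissors and tub look unmoved. No check failed, but some were limited:
- The early position estimate from the side camera differed from the top view by about 8 mm. The wrist view supported the top view.
- I judged the bystanders by eye and did not measure them.
- I did not test the lid's tightness again after letting go.

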